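# Change which jewellery case is on show

### The arm

A 6-joint arm with a two-finger parallel gripper is mounted at the origin on the work surface. World frame = base frame: x ahead of the robot, y to its left, z up, the work surface at z = 0. Lengths are in m, angles in rad, forces in N, time in s.
With the tool pointing down it reaches from about 0.3 to 0.875 m from the base axis. Payload 6.4 kg.
Tool frame: the origin (TCP) lies midway between the tips of the shut fingers; the grasp point (between the pads) lies 19 mm behind it; z points along the fingers, x is the direction in which the jaws open and shut, and the axes are right-handed (so a half turn about z gives the same grasp; the last joint's range is limited). The gripper opens to 88 mm and grips with 3 to 60 N. Pads are 18 mm wide; open, the fingers measure 123 mm over their backs; the gripper's body (75 mm by 187 mm) begins 45 mm behind the grasp point.
Start: joints at [1.044, 0.181, 1.607, -0, 1.354, -0.206], TCP at [0.181, 0.546, 0.206] pointing down, gripper open.
Joint ranges: [-2.99, 2.99], [-0.89, 2.07], [0.3, 2.58], [-1.14, 4.28], [0, 2.63], [-3.12, 3.12]. Speed limits (rad/s): [2.57, 2.57, 3.01, 3.14, 3.14, 3.14].

### API

Orientations are given as [roll, pitch, yaw] about the fixed x, y, z axes, in that order (R = Rz(yaw) Ry(pitch) Rx(roll)).
In Python, from bench import env, vision, job gives the robot as it stands.
- The arm moves only by the tool play_rows, never from a script. Its argument "increments" is a list that holds one entry, the list of rows, each a list of 7 numbers: the gripper's target within -1 to 1 (shut at 1, half-way at 0, fully open at -1), then the shift along the tool's x, y, z in mm, then the turn, a rotation vector about the tool's x, y, z in degrees. In form: [[[jaw, dx, dy, dz, wx, wy, wz], ...]]. A call has 1 to 5 rows; each row is the pose to reach, as a shift and turn from the pose measured when the call began, along the tool's axes at that moment; what a row does not reach only later rows make up. A row lasts 1/12 s, in which the tool goes at most 41.7 mm and 7.16 degrees, less where a joint would pass 70% of its speed; a pose out of reach is approached as far as the arm can. A call with a gripper value outside its range is refused whole. The fingers move at their own pace and stop on an object; "squeeze" is the grip in N (left out, the last holds). Time passes only in rows, so rows that repeat a pose let the fingers close. It gives the time, the measured TCP pose, the force and the opening at its end, in the units of the state.
- env.get_state(): the state, without advancing time (a new reading comes with each control period).
- vision.grab_frame(name): name is "side" or "top" or "wrist"; returns the picture (400x640x3 uint8, red, green, blue); there is no depth.
- vision.camera_params(name): a dict with "fovy" (degrees; the focal length in pixels is half the picture's height over the tangent of half this angle, whatever the lens; pixels are square), "cx", "cy" (the principal point, pixels), "T" (4x4, takes a point from camera to world coordinates). Camera axes: x right, y up, looking along -z (the intrinsics and any distortion apply to the point x, -y, -z); pixel columns grow to the right and rows downward; lengths in m; the calibration is good to about 2 mm. A picture is of the moment at which its call begins: read the wrist's pose just before it. camera_params takes no time and is no camera call; for the wrist camera it gives the pose at the moment of the call.
- job.job_done(): hands the job in, once; it reports no verdict.
Trained networks look in the newest picture that a camera, given by its name, has taken for a name from the list of things; names that differ only in an ending like _2 or _b are one class to them, and where a whole thing is asked for, a point or a joint stands for the part that bears it (a point fixed in the world has none). Each returns a list of dicts, best first, with "conf" (0 to 1); they miss things now and then, are a little off and sometimes report something else, mostly with a low value. They report only what shows in the picture. A call takes as long as a camera call. They do not tell look-alikes from the thing itself.
- vision.look_for(camera, name): "box" ([centre column, centre row, width, height] in pixels, round what is visible of it).
- vision.outline_of(camera, name): "region" (400x640 bool, what is visible of it) and "box" ([centre column, centre row, width, height] in pixels, round what is visible of it).
The state is a dict: "time_s": time; "joints": joint angles; "qvel": joint speeds; "joint_torque": joint torques, N m; "ee_pos": TCP position; "orientation": TCP orientation; "ft_force": force on the tool from outside, world axes, zero at the start; "torque": the same for the moment, N m; "finger_gap": opening from 0.0 (shut) to 1.0 (fully open).
Only numpy, scipy, OpenCV 4.12 (cv2) and the standard library are available. Lean on these libraries where they do the work, as an engineer would, in place of code of your own. Each camera call takes 0.05 s, during which the arm holds its last target.

### The job

On this craft-market table stand two wooden display cases with drop-down front flaps. Push the flap of the wide case up until it is fully shut, and pull the flap of the narrow case all the way down to its stop. Leave the ring box and the wood slice with the bracelet where they are.

Things in the scene. Friction and masses are not known exactly. Their poses are not given: they have to be found in the camera images.
- wide_flap (a joint): Opening angle of the wide case's flap, rad: 0 upright and shut, 1.15 at the stop, sloping down towards the robot (66 deg from upright). Panel 190 mm wide, 12 mm thick, 0.28 kg, hinged along its bottom edge 25 mm above the table. A stiff hinge (0.4 N m) holds it where it is left; no latch. The case is fixed: 190 mm wide, 150 mm high, clear roof, reaching 178 mm behind the hinge line.
- wide_tab (a point): Middle of the end of the wide flap's pull tab: a wooden tongue 50 mm wide, 12 mm thick, in the flap's plane at the middle of its top edge. It spans 127 to 170 mm from the hinge line; shut, it stands 45 mm above the case roof, free in front and behind. Axes turn with the flap: z from hinge out through the tab's end (hinge line at z = -170 mm), y along the hinge, x from outer to inner face.
- narrow_flap (a joint): Opening angle of the narrow case's front flap, in rad: as for the wide one (0 shut, 1.15 at the stop, the same stiff hinge, no latch). Flap and case are 110 mm wide; all other sizes are the same as the wide case's.
- narrow_tab (a point): Middle of the end of the narrow flap's pull tab: same tab, same axes and same 170 mm to the hinge line as on the wide flap.
- ring_box: Bystander: small dark wooden ring box, 50 x 56 mm and 35 mm high, loose on the roof of the wide case, towards the back (its centre about 120 mm behind the hinge line). Origin under its centre.
- slice: Bystander: round wood slice 76 mm across and 14 mm thick with a bracelet lying on it (26 mm high in all), loose on the table in line with the cases. Origin under its centre.
Things that resemble listed ones, but are neither listed nor needed, are in the scene too. What is shaped like the part that bears narrow_flap but green or purple is not meant.

How it is judged:
By the outcome, as a careful person would: the job done as asked, in the order asked, and still so for the second after the job is handed in, with the robot touching nothing.
It also fails if it takes over 53 s, if anything falls off the work surface, if the arm or the gripper's body presses on something with over 40 N, if the wrist force passes 120 N, or if a joint passes its speed limit or range.

## Working session

There is one attempt and no reset: what is moved stays moved. The work goes in short steps, Python scripts to look and compute and a tool call to move; the robot and the scene stay as the last step left them, time stands still between calls to the robot, and variables do not carry over. Pictures are saved under pics/ and viewed, and the job is handed in when it is done.

Besides the shell and the picture viewer there is one more tool, called by a JSON object that holds its "api" and its "payload". play_rows: Moves the arm, as the interface text tells. Its arguments: {"type":"object","properties":{"increments":{"type":"array","items":{"type":"array","items":{"type":"array","items":{"type":"number"}}}},"squeeze":{"type":"number"}},"required":["increments"]}

```bash
ls; mkdir -p pics
python3 - <<'E'
from bench import env, vision, job
import cv2
print(env.get_state())
for c in ["side","top"]:
    im=vision.grab_frame(c); cv2.imwrite(f"pics/{c}0.png",im[:,:,::-1])
    p=vision.camera_params(c); print(c,p)
    for n in ["wide_flap","narrow_flap","wide_tab","narrow_tab","ring_box","slice"]:
        print(n,[(round(d["conf"],2),[round(float(v)) for v in d["box"]]) for d in vision.look_for(c,n)][:4])
print(env.get_state()["time_s"])
E
```

```text
pics
{'time_s': 0.0, 'joints': array([ 1.04373179e+00,  1.81536692e-01,  1.60800612e+00, -1.17913519e-05,
        1.35379799e+00, -2.06317940e-01]), 'qvel': array([ 2.08575858e-03,  9.92594577e-05, -1.09040946e-03,  2.82061038e-04,
        1.14952824e-03, -1.39675999e-04]), 'joint_torque': array([-7.23820667e-04, -4.33883142e+01, -3.41836774e+01,  7.01516122e-02,
        3.87588004e-02, -1.36435965e-04]), 'ee_pos': array([0.18097461, 0.54515101, 0.20511355]), 'orientation': array([-3.14124580e+00,  1.71343135e-03,  1.25005258e+00]), 'ft_force': array([ 0.51435378, -1.16856827,  0.73477241]), 'torque': array([ 0.0108451 , -0.03942936,  0.02025129]), 'finger_gap': 1.0025849284789106}
side {'fovy': 47.03037743913819, 'cx': 306.9229938702995, 'cy': 198.33991564642417, 'T': array([[ 0.99804837,  0.03813143, -0.0494515 ,  0.44053081],
       [-0.06149922,  0.73755634, -0.67247936, -0.74613863],
       [ 0.01083067,  0.67420816,  0.73846195,  0.94175008],
       [ 0.        ,  0.        ,  0.        ,  1.        ]])}
wide_flap [(0.56, [336, 213, 64, 73])]
narrow_flap [(0.79, [205, 164, 10, 
[... 217 characters left out ...]
181, 23, 21])]
slice [(0.62, [359, 332, 37, 35])]
top {'fovy': 48.24397308761124, 'cx': 319.5329458089773, 'cy': 203.0378060185725, 'T': array([[ 0.02771786,  0.98669034, -0.16023073,  0.27195763],
       [-0.99957906,  0.02598448, -0.01290365, -0.01087179],
       [-0.00856839,  0.16052095,  0.98699524,  1.3890081 ],
       [ 0.        ,  0.        ,  0.        ,  1.        ]])}
wide_flap [(0.55, [322, 176, 68, 46])]
narrow_flap [(0.81, [261, 286, 42, 8]), (0.69, [225, 167, 42, 15]), (0.62, [371, 268, 40, 5])]
wide_tab [(0.62, [320, 176, 66, 47])]
narrow_tab [(0.64, [225, 167, 47, 13]), (0.51, [262, 285, 40, 14]), (0.51, [375, 271, 41, 9])]
ring_box []
slice [(0.88, [416, 175, 22, 25])]
0.7
```

View pics/side0.png

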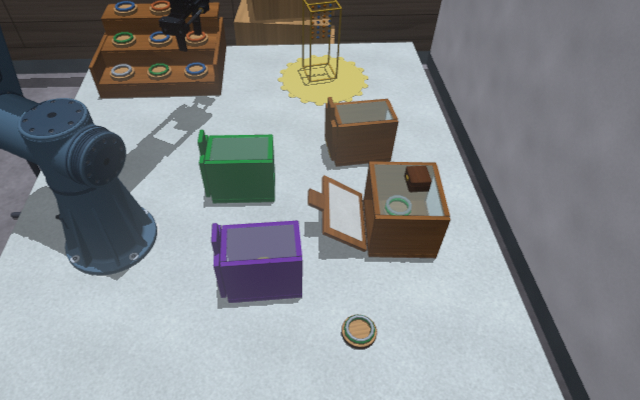

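View pics/top0.png

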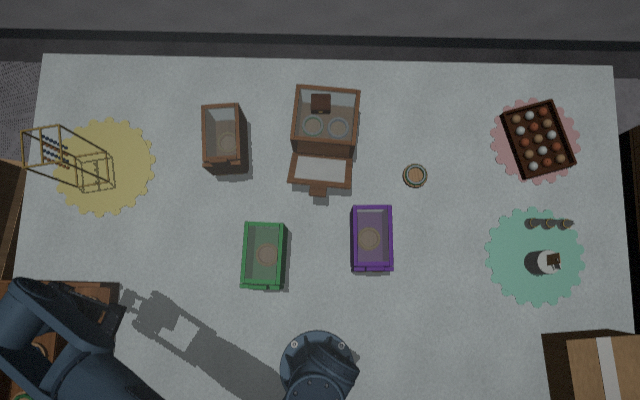

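Run:
```python
import cv2
a=cv2.imread("pics/side0.png")[70:330,180:460]; cv2.imwrite("pics/side0c.png",cv2.resize(a,None,fx=2.3,fy=2.3,interpolation=cv2.INTER_CUBIC))
a=cv2.imread("pics/top0.png")[60:300,180:440]; cv2.imwrite("pics/top0c.png",cv2.resize(a,None,fx=2.5,fy=2.5,interpolation=cv2.INTER_CUBIC))
```

```text
(no output)
```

View pics/side0c.png

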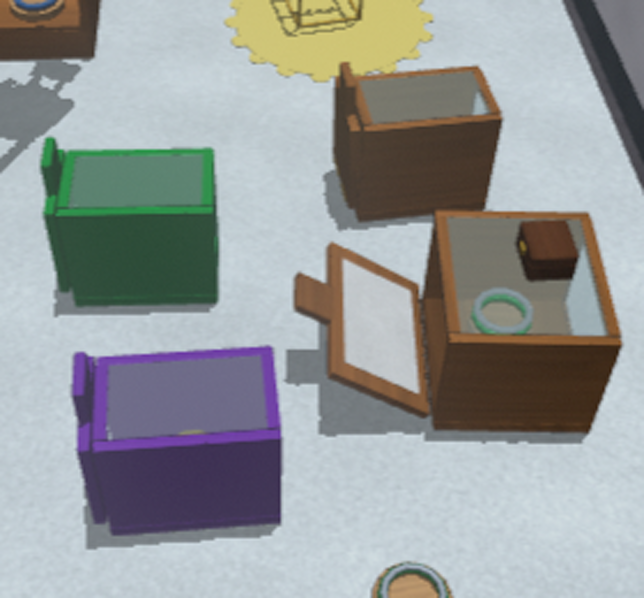

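View pics/top0c.png

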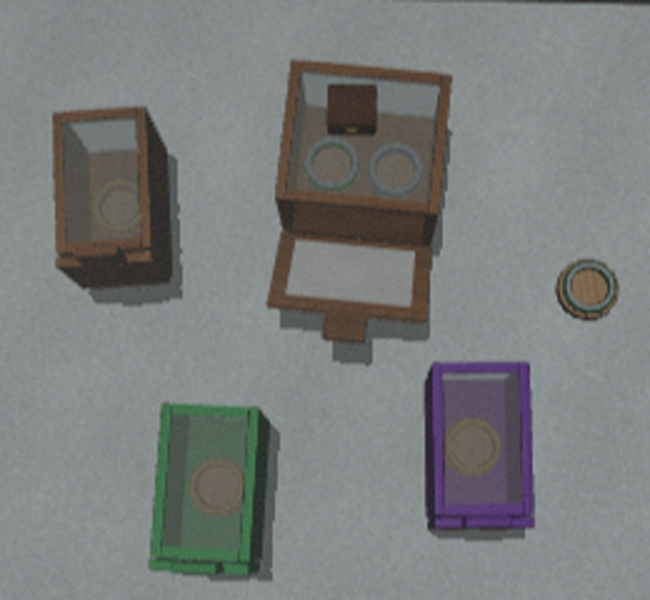

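The side view shows three narrow-shaped cases: brown at (361,130), green at (237,167) and purple at (258,260). The brown one is the one meant, since green and purple are excluded. The wide case is at (405,208) with its flap open, tab at (315,198). I'll enlarge both cases to pick corners.

Run:
```python
import cv2
def crop(f,x0,x1,y0,y1,s,o):
    a=cv2.imread(f)[y0:y1,x0:x1]; a=cv2.resize(a,None,fx=s,fy=s,interpolation=cv2.INTER_CUBIC)
    a=cv2.convertScaleAbs(a,alpha=1.5)
    for x in range((x0//10+1)*10,x1,10):
        cv2.line(a,(int((x-x0)*s),0),(int((x-x0)*s),6),(0,0,255),1); cv2.putText(a,str(x),(int((x-x0)*s)-10,16),0,.35,(0,0,255))
    for y in range((y0//10+1)*10,y1,10):
        cv2.line(a,(0,int((y-y0)*s)),(6,int((y-y0)*s)),(0,0,255),1); cv2.putText(a,str(y),(8,int((y-y0)*s)+4),0,.35,(0,0,255))
    cv2.imwrite(o,a)
crop("pics/side0.png",318,404,92,170,7.5,"pics/sn.png")
crop("pics/top0.png",195,255,95,180,7,"pics/tn.png")
crop("pics/side0.png",300,452,155,262,5.2,"pics/sw.png")
crop("pics/top0.png",280,366,80,200,5,"pics/tw.png")
```

```text
(no output)
```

View pics/sn.png

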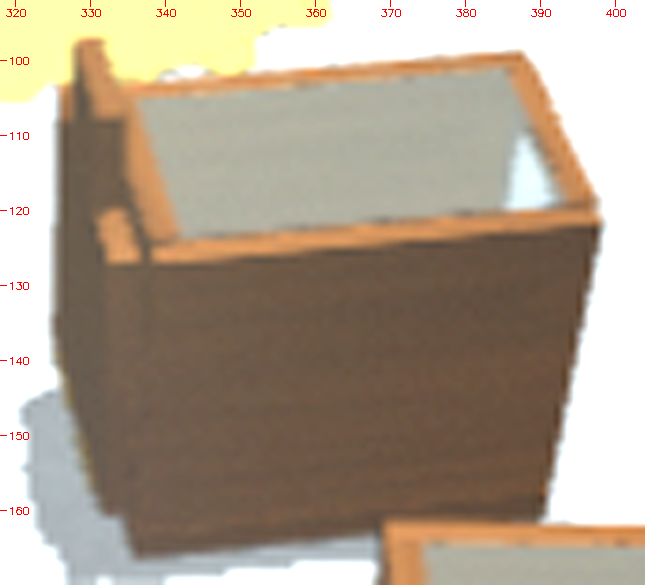

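View pics/tn.png

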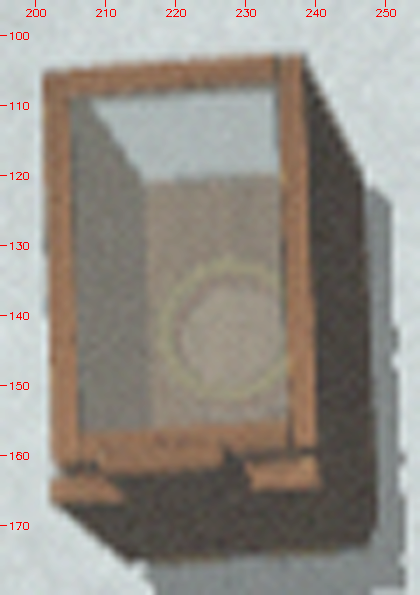

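View pics/sw.png

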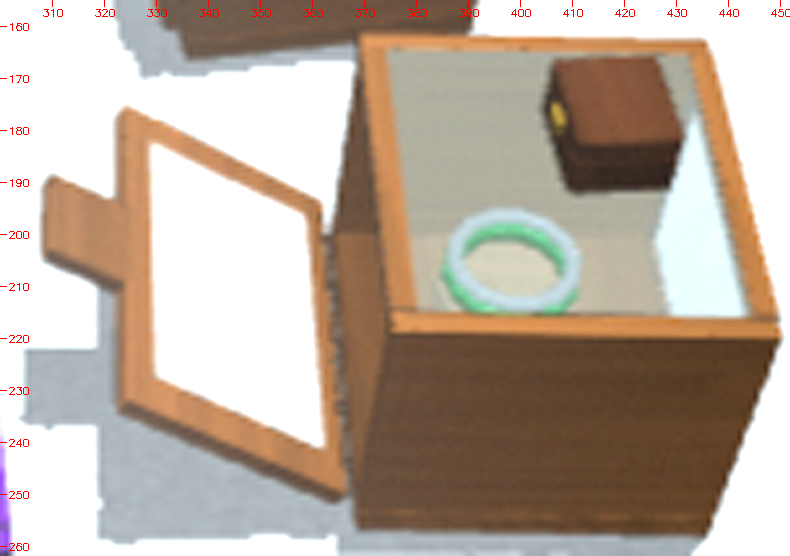

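View pics/tw.png

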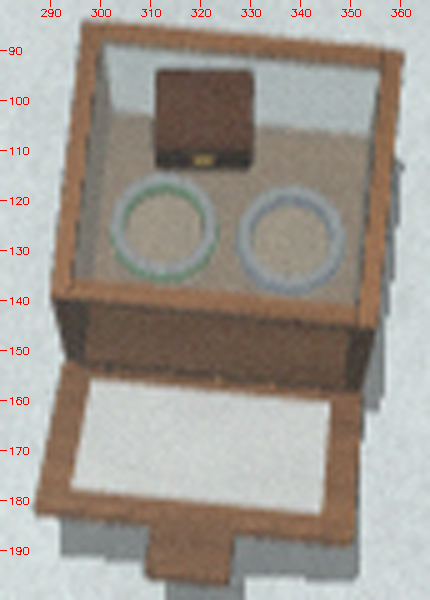

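```bash
cat > h.py <<'E'
import numpy as np, cv2, json
from bench import env, vision, job
from scipy.optimize import least_squares
from scipy.spatial.transform import Rotation as R
def proj(c,P,p=None):
    p=p or vision.camera_params(c); T=np.array(p["T"]); P=np.atleast_2d(P)
    q=(P-T[:3,3])@T[:3,:3]; f=200/np.tan(np.radians(p["fovy"])/2)
    return np.c_[p["cx"]+f*q[:,0]/-q[:,2], p["cy"]-f*q[:,1]/-q[:,2]]
# case params: hx,hy,yaw(of outward dir u), theta ; l = left when facing the world +x-ish (=-u)
def case_pt(h,W,kind,s):  # roof corners
    hx,hy,yaw,th,fo=h
    u=np.array([np.cos(yaw),np.sin(yaw),0]); v=np.array([-u[1],u[0],0])  # v
    o=np.array([hx,hy,0])
    if kind=='F': return o+u*fo+v*s*W/2+[0,0,.15]
    if kind=='B': return o-u*.178+v*s*W/2+[0,0,.15]
def flap_pt(h,z,t,w):  # t outward offset, w along v, z from hinge
    hx,hy,yaw,th,fo=h
    u=np.array([np.cos(yaw),np.sin(yaw),0]); v=np.array([-u[1],u[0],0]); k=np.array([0,0,1.])
    n=u*np.cos(th)-k*np.sin(th)
    return np.array([hx,hy,.025])+z*(u*np.sin(th)+k*np.cos(th))+t*n+w*v
E
cat > fit.py <<'E'
from h import *
S={"side":vision.camera_params("side"),"top":vision.camera_params("top")}
# u points to robot (-x), v=+90deg from it => -y.  s=+1 -> -y (near side cam / right in top)
obs={"wide":(.19,[("side","F",-1,368.8,162.3),("side","B",-1,435.8,162.9),("side","B",1,449.8,217),("side","F",1,375.2,216),
 ("top","B",-1,296.8,84.8),("top","B",1,360.4,90.4),("top","F",1,355.2,145),("top","F",-1,290.6,140)],
 [("side",.127,.006,-1,323.5,175.8),("side",.127,.006,1,323.5,234.2),("side",.17,.006,-.025,309.2,188.8),("side",.17,.006,.025,308.3,204.6),
  ("top",.17,.006,-.025,309.2,195.6),("top",.17,.006,.025,326,196.6),("top",.127,.006,-1,287.4,182.4),("top",.127,.006,1,350.4,188.4)]),
"narrow":(.11,[("side","B",-1,387.7,98.9),("side","B",1,397.7,120.9),("side","F",1,338,126),
 ("top","B",-1,201.1,105.4),("top","B",1,238.3,102.9),("top","F",1,240.1,159.3),("top","F",-1,202.9,161)],
 [("side",.127,.006,1,332.1,126.9),("side",.127,-.006,1,336.4,126.9),("side",.127,.006,-1,326.3,103.7),
  ("top",.127,.006,-1,202.4,167.1),("top",.127,.006,1,240.4,164.7)])}
out={}
for n,(W,A,B) in obs.items():
    def res(h,full=True):
        r=[]
        for c,k,s,x,y in A: r.append(proj(c,case_pt(h,W,k,s),S[c])[0]-[x,y])
        for c,z,t,w,x,y in B: r.append(proj(c,flap_pt(h,z,t,w if abs(w)<.9 else w*W/2),S[c])[0]-[x,y])
        return np.array(r).ravel()
    s=least_squares(res,[.6,0,3.14,.8 if n=="wide" else 0,-.006],loss="soft_l1")
    print(n,s.x.round(4),"rms",np.sqrt(np.mean(s.fun**2)).round(2)); print(s.fun.reshape(-1,2).round(1).tolist())
    print("tab",flap_pt(s.x,.17,0,0).round(4)); out[n]=s.x.tolist()
json.dump(out,open("fit.json","w"))
for c in S:
    a=cv2.imread(f"pics/{c}0.png"); 
    a=cv2.resize(a,None,fx=4,fy=4,interpolation=cv2.INTER_CUBIC)
    for n in out:
        W=obs[n][0];h=out[n]
        for t in(-.006,.006):
            pts=[flap_pt(h,z,t,w) for z,w in[(0,-W/2),(.127,-W/2),(.127,-.025),(.17,-.025),(.17,.025),(.127,.025),(.127,W/2),(0,W/2)]]
            cv2.polylines(a,[(proj(c,np.array(pts),S[c])*4+2).astype(int)],True,(255,255,0) if t>0 else (0,255,255),1)
        pts=[case_pt(h,W,k,s) for k,s in[("F",-1),("F",1),("B",1),("B",-1)]]
        cv2.polylines(a,[(proj(c,np.array(pts),S[c])*4+2).astype(int)],True,(255,0,255),1)
        ctr=proj(c,np.array(pts),S[c]).mean(0)*4
    x0,y0=(1180,360) if c=="side" else (760,320)
    cv2.imwrite(f"pics/ov_{c}.png",a[y0:y0+700 if c=="side" else y0+500,x0:x0+720][:600])
E
python3 fit.py
```

```text
wide [ 6.4180e-01  1.3000e-03  3.0706e+00  9.5850e-01 -8.2000e-03] rms 0.91
[[-0.3, -1.6], [-0.2, -1.3], [1.0, 2.5], [0.1, 2.4], [-0.5, -1.0], [0.4, -0.8], [0.6, 0.4], [-0.6, -0.7], [-1.6, 0.2], [-0.5, -0.9], [-0.8, -0.1], [-0.0, -0.8], [-0.0, -0.7], [0.4, -0.1], [-0.2, 0.1], [0.7, 0.2]]
tab [0.5031 0.0111 0.1227]
narrow [ 0.5806  0.2883  3.23    0.0106 -0.0093] rms 0.52
[[-0.2, -0.8], [0.4, 0.5], [0.1, 0.6], [0.1, -0.1], [0.5, 0.1], [0.6, -0.3], [-0.6, 0.4], [0.1, -0.3], [0.1, -0.7], [-1.2, -1.1], [-0.2, -0.2], [0.4, -0.2]]
tab [0.5788 0.2881 0.195 ]
```

View pics/ov_side.png

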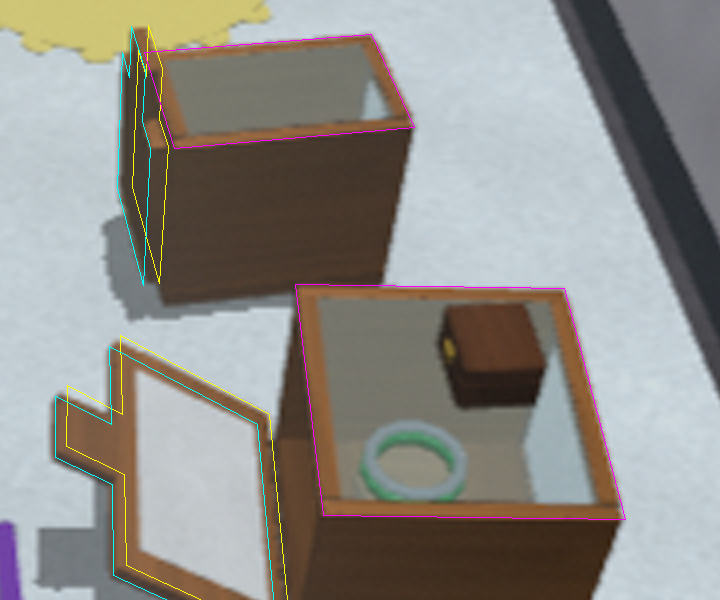

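View pics/ov_top.png

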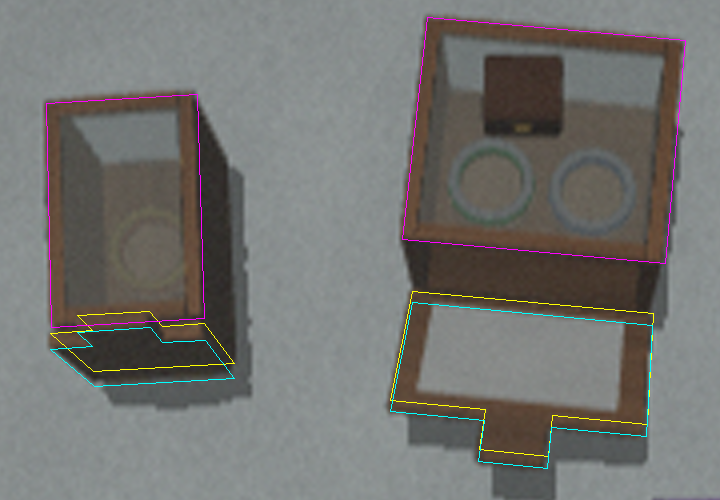

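```bash
cat >> h.py <<'E'
def ray(c,x,y,z):
    p=vision.camera_params(c);T=np.array(p["T"]);f=200/np.tan(np.radians(p["fovy"])/2)
    d=T[:3,:3]@np.array([(x-p["cx"])/f,-(y-p["cy"])/f,-1]); o=T[:3,3]
    return o+d*(z-o[2])/d[2]
def tip(ps):  # motion in tool frame from current pose to target [x,y,z] & yaw (tool down)
    s=env.get_state(); Rc=R.from_euler("xyz",s["orientation"])
    for x,y,z,yaw in ps:
        Rt=R.from_euler("xyz",[np.pi,0,yaw]); 
        print((Rc.inv().apply(np.array([x,y,z])-s["ee_pos"])*1e3).round(1),np.degrees((Rc.inv()*Rt).as_rotvec()).round(1))
E
python3 - <<'E'
from h import *
for n,pts in {"green":[(245,222),(286,222),(282,288),(240,287)],"purple":[(352,206),(391,206),(393,270),(352,272)]}.items():
    print(n,[ray("top",x,y,.15).round(3)[:2].tolist() for x,y in pts])
print("slice",ray("top",415,176,.014).round(3))
f=json.load(open("fit.json"));h=f["wide"]
for th in (h[3],.5,0): print(th,flap_pt(h,.17,.006,0).round(3) if th==h[3] else flap_pt(h[:3]+[th]+h[4:],.17,.006,0).round(3))
s=env.get_state();print(R.from_euler("xyz",s["orientation"]).as_matrix().round(2))
E
```

```text
green [[0.414, 0.212], [0.417, 0.097], [0.236, 0.101], [0.235, 0.216]]
purple [[0.467, -0.086], [0.47, -0.195], [0.293, -0.201], [0.284, -0.089]]
slice [ 0.589 -0.291  0.014]
0.9585190566191357 [0.5   0.011 0.118]
0.5 [0.555 0.007 0.171]
0 [0.636 0.002 0.195]
[[ 0.32  0.95  0.  ]
 [ 0.95 -0.32  0.  ]
 [ 0.    0.   -1.  ]]
```

Run:
```python
from h import *
tip([(.25,.40,.29,1.5),(.34,.21,.29,1.5),(.44,.012,.28,1.5)])
```

```text
[-116.6  111.1  -83.9] [  0.   -0.  -14.3]
[-268.5  256.4  -83.9] [  0.   -0.  -14.3]
[-424.9  413.8  -74. ] [  0.   -0.  -14.3]
```

{"api": "play_rows", "payload": {"increments": [[[1, -20, 18, -30, 0, 0, -4], [1, -45, 40, -55, 0, 0, -8], [1, -70, 66, -75, 0, 0, -12], [1, -98, 92, -84, 0, 0, -14.3], [1, -125, 119, -84, 0, 0, -14.3]]]}}

```text
time_s: 1.12
ee_pos: [0.2559, 0.3892, 0.293]
orientation: [3.138, -0.004, 1.503]
ft_force: [1.2, 0.5, 0.2]
finger_gap: 0.645
```

Run:
```python
from h import *
tip([(.34,.21,.29,1.5),(.43,.012,.28,1.5)])
```

```text
[-173.1   96.     2.7] [ 0.2 -0.2  0.2]
[-364.6  199.1   12.4] [ 0.2 -0.2  0.2]
```

{"api": "play_rows", "payload": {"increments": [[[1, -35, 19, 3, 0, 0, 0], [1, -70, 38, 3, 0, 0, 0], [1, -105, 57, 3, 0, 0, 0], [1, -140, 76, 3, 0, 0, 0], [1, -175, 95, 3, 0, 0, 0]]]}}

```text
time_s: 1.53
ee_pos: [0.3392, 0.2065, 0.2901]
orientation: [3.137, -0.004, 1.504]
ft_force: [0.7, 0.4, 0.3]
finger_gap: 0.266
```

{"api": "play_rows", "payload": {"increments": [[[1, -35, 19, 2, 0, 0, 0], [1, -70, 38, 5, 0, 0, 0], [1, -105, 57, 8, 0, 0, 0], [1, -140, 76, 10, 0, 0, 0], [1, -190, 100, 10, 0, 0, 0]]]}}

```text
time_s: 1.95
ee_pos: [0.4214, 0.0212, 0.2797]
orientation: [3.136, -0.004, 1.504]
ft_force: [-0.2, 0.4, 0.0]
finger_gap: 0.005
```

Run:
```python
from h import *
print(env.get_state()["ee_pos"])
tip([(.455,.012,.2,1.5),(.462,.012,.10,1.5)])
```

```text
[0.42141727 0.02121079 0.27974779]
[-7.3 33.7 79.9] [ 0.3 -0.3  0.2]
[ -7.3  40.1 179.9] [ 0.3 -0.3  0.2]
```

{"api": "play_rows", "payload": {"increments": [[[1, -4, 10, 40, 0, 0, 0], [1, -7, 20, 80, 0, 0, 0], [1, -7, 30, 120, 0, 0, 0], [1, -7, 38, 155, 0, 0, 0], [1, -7, 40, 180, 0, 0, 0]]]}}

```text
time_s: 2.37
ee_pos: [0.4613, 0.0121, 0.0969]
orientation: [3.138, -0.005, 1.503]
ft_force: [-0.2, -0.2, -0.7]
finger_gap: 0.008
```

Run:
```python
from h import *
print(env.get_state()["ee_pos"])
a=vision.grab_frame("side")[120:290,270:460]
cv2.imwrite("pics/s1.png",cv2.resize(a[:,:,::-1],None,fx=4,fy=4,interpolation=cv2.INTER_CUBIC)[:600,:800])
```

```text
[0.4612568  0.01209546 0.0969453 ]
```

View pics/s1.png

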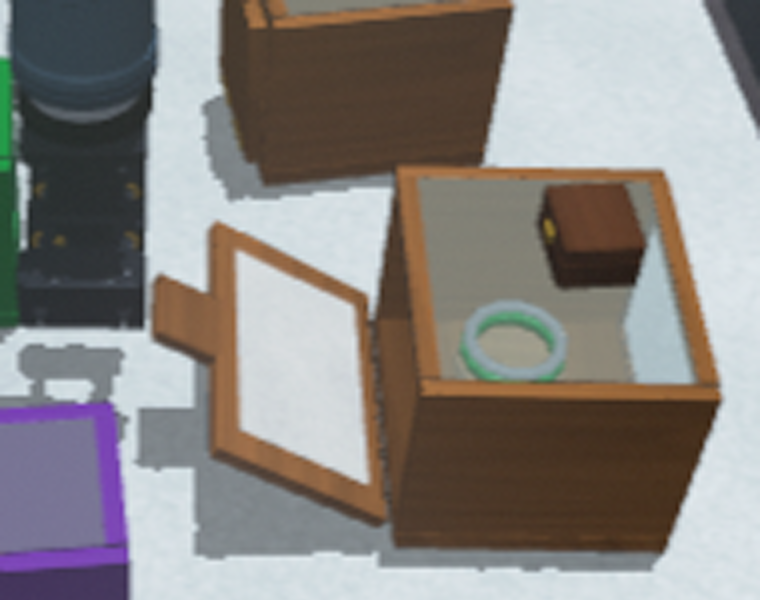

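{"api": "play_rows", "payload": {"increments": [[[1, 0, 12, 0, 0, 0, 0], [1, 0, 24, -2, 0, 0, 0], [1, 0, 36, -6, 0, 0, 0], [1, 0, 48, -11, 0, 0, 0], [1, 0, 60, -17, 0, 0, 0]]]}}

```text
time_s: 2.83
ee_pos: [0.5188, 0.0086, 0.1111]
orientation: [-3.139, -0.006, 1.503]
ft_force: [0.4, -0.8, -0.0]
finger_gap: 0.004
```

Run:
```python
from h import *
a=vision.grab_frame("side")[120:290,270:460]
cv2.imwrite("pics/s2.png",cv2.resize(a[:,:,::-1],None,fx=4,fy=4,interpolation=cv2.INTER_CUBIC)[:600,:800])
```

```text
(no output)
```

View pics/s2.png

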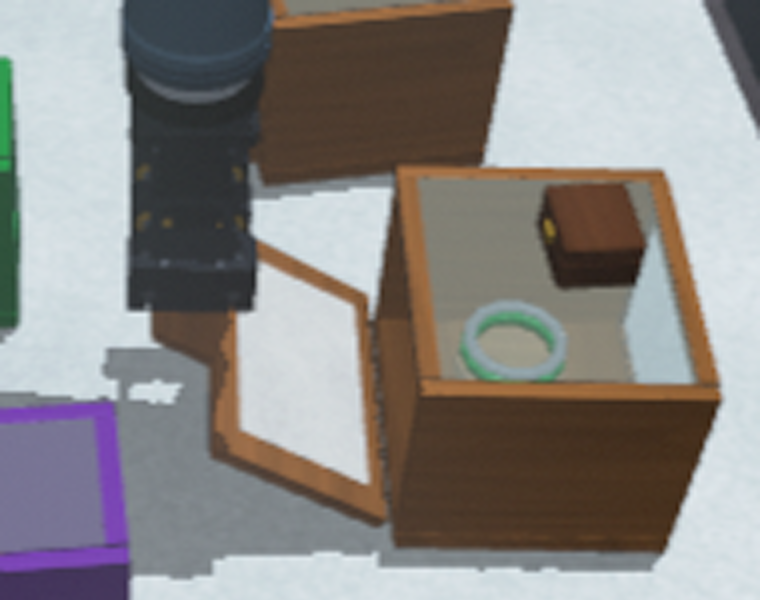

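The flap has not moved and the force is zero, so the finger is passing over the tab and my angle is off. I'll check it again before moving on.

Run:
```python
from h import *
a=vision.grab_frame("wrist")
cv2.imwrite("pics/w2.png",a[:,:,::-1])
p=vision.camera_params("wrist");print(p)
b=vision.grab_frame("top")[120:230,260:400]
cv2.imwrite("pics/t2.png",cv2.resize(b[:,:,::-1],None,fx=5,fy=5,interpolation=cv2.INTER_CUBIC))
for c in("side","top"):
  print(c,proj(c,env.get_state()["ee_pos"]))
```

```text
{'fovy': 66.80391750550403, 'cx': 317.00882954681214, 'cy': 194.9855809029111, 'T': array([[ 0.0682152 , -0.9602143 , -0.2708047 ,  0.45130949],
       [ 0.99765839,  0.06699799,  0.01374807,  0.01141154],
       [ 0.00494228, -0.2711084 ,  0.96253613,  0.29010752],
       [ 0.        ,  0.        ,  0.        ,  1.        ]])}
side [[316.35011995 198.48761375]]
top [[319.01118225 189.54455372]]
```

View pics/w2.png

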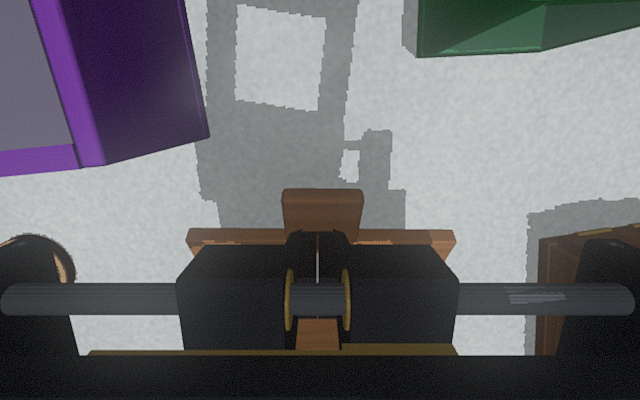

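View pics/t2.png

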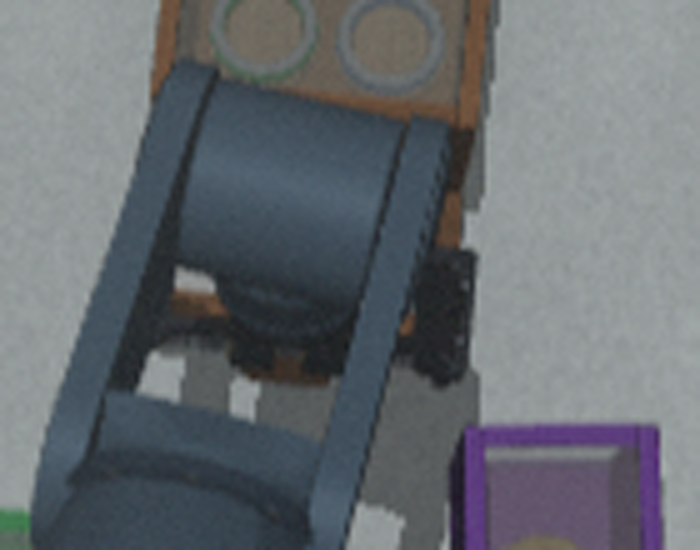

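Run:
```python
import cv2
a=cv2.imread("pics/w2.png")[175:260,180:470]
a=cv2.convertScaleAbs(a,alpha=1.6)
cv2.imwrite("pics/w2c.png",cv2.resize(a,None,fx=2.7,fy=2.7,interpolation=cv2.INTER_CUBIC))
a=cv2.imread("pics/w2.png")[180:250,270:380]
a=cv2.convertScaleAbs(a,alpha=1.6)
cv2.imwrite("pics/w2d.png",cv2.resize(a,None,fx=7,fy=7,interpolation=cv2.INTER_CUBIC))
```

```text
(no output)
```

View pics/w2c.png

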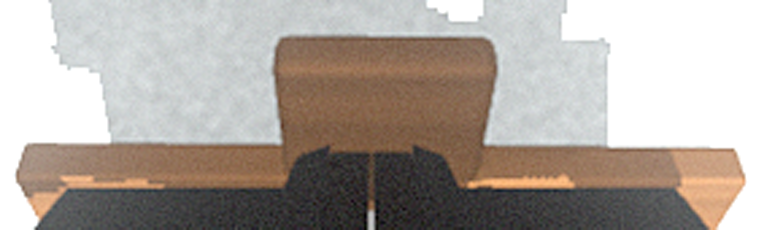

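View pics/w2d.png

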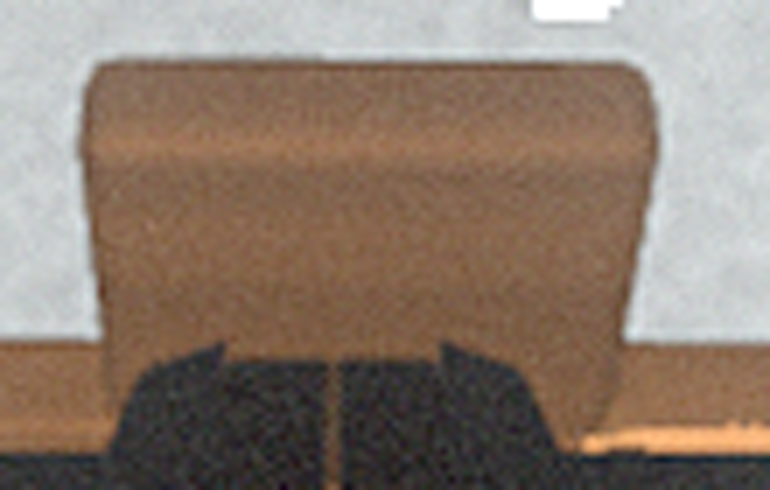

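```bash
cat > fit2.py <<'E'
from h import *
S={c:vision.camera_params(c) for c in("side","top","wrist")}
ee=env.get_state()["ee_pos"]; print("tcp in wrist",proj("wrist",ee,S["wrist"]))
W=.19
A=[("side","F",-1,368.8,162.3),("side","B",-1,435.8,162.9),("side","B",1,449.8,220),("side","F",1,375.2,219.4),
 ("top","B",-1,296.8,84.8),("top","B",1,360.4,90.4),("top","F",1,355.2,145),("top","F",-1,290.6,140)]
B=[("side",.127,.006,-1,323.5,175.8),("side",.127,.006,1,323.5,234.2),("side",.17,.006,-.025,309.2,188.8),("side",.17,.006,.025,308.3,204.6),
  ("top",.17,.006,-.025,309.2,195.6),("top",.17,.006,.025,326,196.6),("top",.127,.006,-1,287.4,182.4),("top",.127,.006,1,350.4,188.4)]
C=[("wrist",.17,.006,-.025,363.3,188.6),("wrist",.17,.006,.025,282,188.6),("wrist",.17,-.006,-.025,364.2,201.5),("wrist",.17,-.006,.025,281.5,201.5),
   ("wrist",.127,.006,-1,454,230.5),("wrist",.127,.006,1,188,228.5)]
def res(h,B):
    r=[]
    for c,k,s,x,y in A: r.append(proj(c,case_pt(h,W,k,s),S[c])[0]-[x,y])
    for c,z,t,w,x,y in B: r.append(proj(c,flap_pt(h,z,t,w if abs(w)<.9 else w*W/2),S[c])[0]-[x,y])
    return np.array(r).ravel()
for nm,BB in (("BC",B+C),("C",C),("B",B)):
    s=least_squares(res,[.64,0,3.07,.9,-.006],loss="soft_l1",args=(BB,))
    print(nm,s.x.round(4),np.sqrt(np.mean(s.fun**2)).round(2));print(s.fun.reshape(-1,2).round(1).tolist());print(flap_pt(s.x,.17,.006,0).round(4),flap_pt(s.x,.17,-.006,0).round(4))
E
python3 fit2.py
```

```text
tcp in wrist [[317.9516073  224.75446551]]
BC [ 6.4280e-01  1.5000e-03  3.0633e+00  1.0113e+00 -7.5000e-03] 1.1
[[0.0, -1.7], [0.5, -1.0], [1.2, -0.2], [-0.1, -1.1], [-0.1, -1.4], [0.7, -0.8], [0.5, 0.6], [-0.6, -1.0], [-2.3, 1.5], [-2.0, 0.3], [-2.2, 1.6], [-1.7, 0.8], [-0.5, 0.9], [-0.2, 1.7], [-0.5, 1.1], [0.1, 1.6], [0.5, -0.2], [-0.2, -0.9], [1.7, 1.8], [-1.4, 1.1], [-0.2, 0.1], [-0.2, 0.1]]
[0.496  0.013  0.1101] [0.5023 0.0125 0.1203]
C [ 6.4260e-01  1.4000e-03  3.0633e+00  1.0125e+00 -7.6000e-03] 0.86
[[0.0, -1.7], [0.5, -1.0], [1.1, -0.1], [-0.1, -1.0], [-0.1, -1.4], [0.7, -0.7], [0.5, 0.6], [-0.6, -1.0], [0.4, -0.7], [-0.3, -1.4], [1.6, 1.3], [-1.4, 0.6], [-0.3, -0.3], [-0.2, -0.3]]
[0.4957 0.013  0.11  ] [0.502  0.0125 0.1201]
B [ 6.4140e-01  2.0000e-04  3.0676e+00  9.5350e-01 -8.6000e-03] 0.65
[[-0.2, -1.3], [-0.1, -0.8], [0.8, 0.0], [0.0, -0.6], [0.1, -0.9], [0.9, -0.5], [1.0, 0.5], [-0.2, -0.8], [-1.5, 0.3], [-0.7, -0.7], [-0.7, -0.1], [-0.0, -0.8], [0.2, -0.8], [0.6, -0.1], [0.0, 0.0], [0.9, 0.3]]
[0.4997 0.0107 0.1185] [0.5066 0.0102 0.1283]
```

{"api": "play_rows", "payload": {"increments": [[[1, 0, 0, -12, 0, 0, 0], [1, 0, 0, -25, 0, 0, 0], [1, 0, -10, -40, 0, 0, 0], [1, 0, -25, -50, 0, 0, 0], [1, 0, -30, -50, 0, 0, 0]]]}}

```text
time_s: 3.4
ee_pos: [0.4884, 0.0104, 0.1631]
orientation: [3.141, -0.005, 1.503]
ft_force: [0.3, 0.5, 1.1]
finger_gap: 0.005
```

Run:
```python
from h import *
s=env.get_state(); print(s["ee_pos"],s["ft_force"],s["time_s"])
p=vision.camera_params("wrist"); a=vision.grab_frame("wrist"); print(proj("wrist",s["ee_pos"],p))
b=a[100:330,150:490]
cv2.imwrite("pics/w3.png",cv2.resize(cv2.convertScaleAbs(b[:,:,::-1],alpha=1.8),None,fx=2.3,fy=2.3))
a=vision.grab_frame("side")[120:290,270:460]
cv2.imwrite("pics/s3.png",cv2.resize(a[:,:,::-1],None,fx=4,fy=4,interpolation=cv2.INTER_CUBIC)[:600,:800])
```

```text
[0.48839504 0.0103931  0.16311847] [0.25541337 0.50303925 1.14338395] 3.4
[[317.92940722 224.7627731 ]]
```

View pics/w3.png

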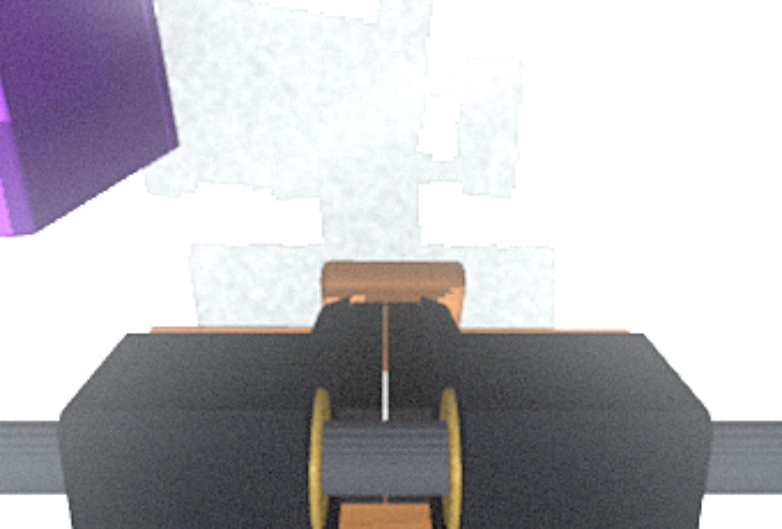

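View pics/s3.png

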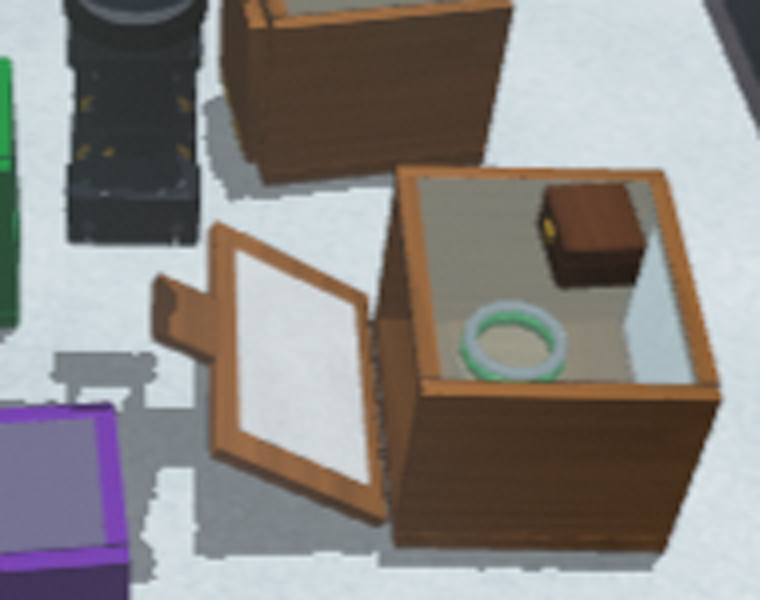

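Run:
```python
from h import *
tip([(.468,.02,.16,1.5),(.468,.02,.075,1.5)])
```

```text
[  8.2 -20.8   1.4] [-0.1 -0.3  0.2]
[  7.7 -20.7  86.4] [-0.1 -0.3  0.2]
```

{"api": "play_rows", "payload": {"increments": [[[1, 8, -20, 0, 0, 0, 0], [1, 8, -21, 10, 0, 0, 0], [1, 8, -21, 38, 0, 0, 0], [1, 8, -21, 66, 0, 0, 0], [1, 8, -21, 88, 0, 0, 0]]]}}

```text
time_s: 3.92
ee_pos: [0.4669, 0.0205, 0.0707]
orientation: [-3.139, -0.006, 1.503]
ft_force: [0.1, -0.4, 0.1]
finger_gap: 0.008
```

{"api": "play_rows", "payload": {"increments": [[[1, 0, 0, 3, 0, 0, 0], [1, 0, 8, 3, 0, 0, 0], [1, 0, 16, 3, 0, 0, 0], [1, 0, 24, 3, 0, 0, 0], [1, 0, 32, 3, 0, 0, 0]]]}}

```text
time_s: 4.33
ee_pos: [0.4878, 0.0192, 0.0666]
orientation: [-3.111, -0.005, 1.505]
ft_force: [-70.6, -3.4, 44.0]
finger_gap: 0.003
```

```bash
cat >> h.py <<'E'
def shot(n,cams=("side","wrist")):
    s=env.get_state(); print(s["ee_pos"].round(4),s["ft_force"].round(1),s["time_s"])
    ims=[]
    for c in cams:
        a=vision.grab_frame(c)
        a={"side":a[110:290,270:460],"wrist":a[100:330,150:490],"top":a[70:250,190:380]}[c]
        a=cv2.convertScaleAbs(a[:,:,::-1],alpha=1.4)
        k=395/a.shape[1]; a=cv2.resize(a,None,fx=k,fy=k,interpolation=cv2.INTER_CUBIC); ims.append(cv2.copyMakeBorder(a,0,max(0,400-a.shape[0]),0,0,cv2.BORDER_CONSTANT))
    cv2.imwrite(f"pics/{n}.png",np.hstack(ims))
E
python3 -c "
from h import *
shot('m1')"
```

```text
[0.4878 0.0192 0.0666] [-70.6  -3.4  44. ] 4.3333
```

View pics/m1.png

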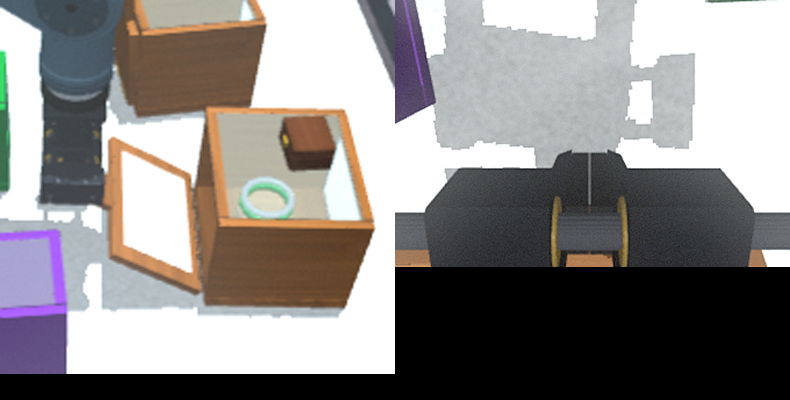

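70 N on the tool, acting along the flap: the finger jams on the tab's end face. I'll back off, then follow the tab's arc (up and in) so friction helps lift it.

{"api": "play_rows", "payload": {"increments": [[[1, 0, -8, 0, 0, 0, 0], [1, 0, -14, 0, 0, 0, 0], [1, 0, -16, -2, 0, 0, 0], [1, 0, -16, -4, 0, 0, 0]]]}}

```text
time_s: 4.77
ee_pos: [0.4727, 0.0199, 0.0718]
orientation: [-3.113, -0.005, 1.505]
ft_force: [0.1, -0.2, -0.4]
finger_gap: 0.001
```

```bash
python3 -c "
from h import *
shot('m2')
tip([(.485,.02,.078,1.5)])"
```

```text
[0.4727 0.0199 0.0718] [ 0.1 -0.2 -0.4] 4.7667
[ 1.  11.6 -6.4] [-1.6 -0.3  0.3]
```

View pics/m2.png

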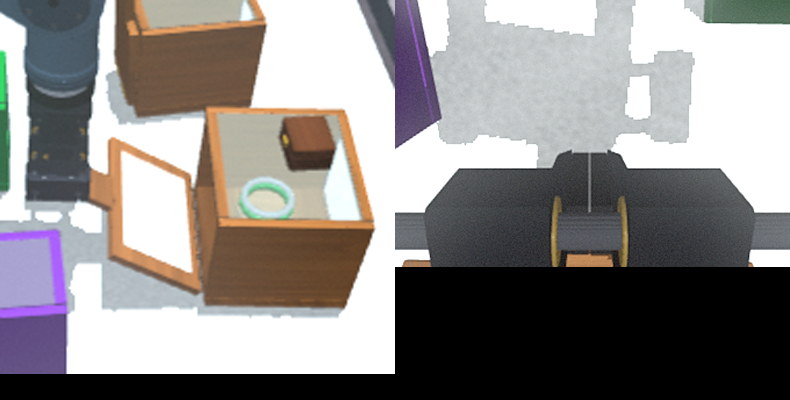

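{"api": "play_rows", "payload": {"increments": [[[1, 0, 12, -4, 0, 0, 0], [1, 0, 15, -10, 0, 0, 0], [1, 0, 21, -18, 0, 0, 0], [1, 0, 27, -25, 0, 0, 0], [1, 0, 33, -31, 0, 0, 0]]]}}

```text
time_s: 5.28
ee_pos: [0.5052, 0.0176, 0.1025]
orientation: [-3.108, -0.005, 1.506]
ft_force: [-13.6, -0.7, 7.7]
finger_gap: 0.003
```

```bash
python3 -c "
from h import *
shot('m3')
print(env.get_state()['torque'],env.get_state()['orientation'])"
```

```text
[0.5052 0.0176 0.1025] [-13.6  -0.7   7.7] 5.2833
[ 0.12664933  1.74493378 -0.03115886] [-3.11067655 -0.00453237  1.50557423]
```

View pics/m3.png

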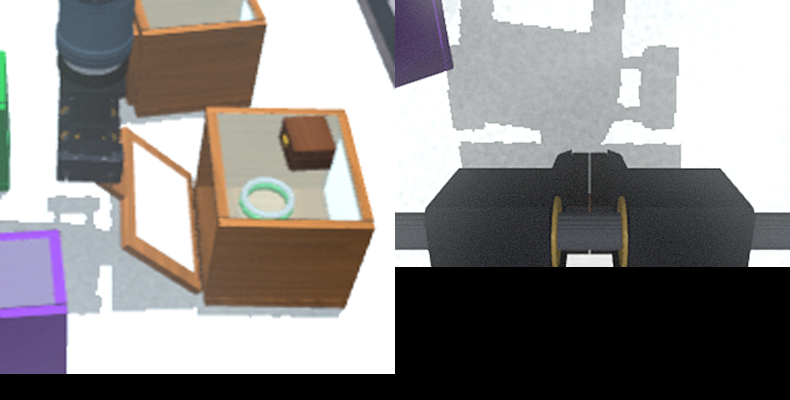

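The flap is rising, so I'll continue along the arc.

{"api": "play_rows", "payload": {"increments": [[[1, 0, 6, -7, 0, 0, 0], [1, 0, 13, -14, 0, 0, 0], [1, 0, 20, -20, 0, 0, 0], [1, 0, 28, -25, 0, 0, 0], [1, 0, 36, -29, 0, 0, 0]]]}}

```text
time_s: 5.8
ee_pos: [0.5438, 0.0148, 0.1334]
orientation: [-3.11, -0.004, 1.506]
ft_force: [-7.6, 1.5, 6.6]
finger_gap: 0.003
```

{"api": "play_rows", "payload": {"increments": [[[1, 0, 8, -3, 0, 0, 0], [1, 0, 16, -6, 0, 0, 0], [1, 0, 24, -9, 0, 0, 0], [1, 0, 32, -12, 0, 0, 0], [1, 0, 40, -14, 0, 0, 0]]]}}

```text
time_s: 6.22
ee_pos: [0.5856, 0.0119, 0.1475]
orientation: [-3.112, -0.004, 1.506]
ft_force: [-4.4, 0.4, 3.2]
finger_gap: 0.004
```

```bash
python3 -c "
from h import *
shot('m4')
print(env.get_state()['torque'],env.get_state()['orientation'])"
```

```text
[0.5856 0.0119 0.1475] [-4.4  0.4  3.2] 6.2167
[ 0.0432516  -0.07088031  0.05491078] [-3.11363784 -0.00410278  1.5055906 ]
```

View pics/m4.png

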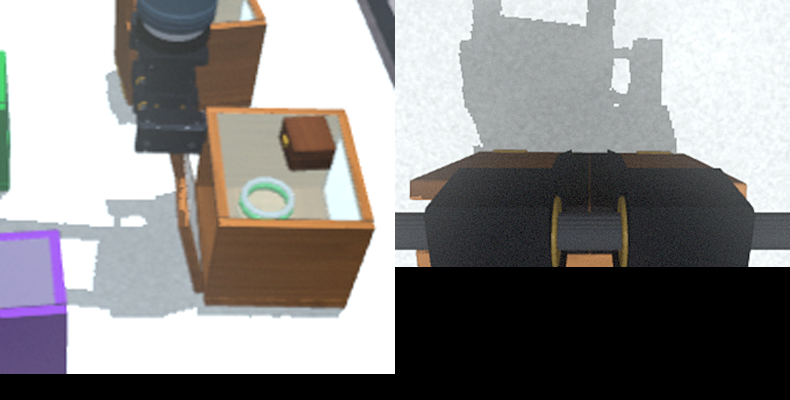

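{"api": "play_rows", "payload": {"increments": [[[1, 0, 8, -1, 0, 0, 0], [1, 0, 16, -2, 0, 0, 0], [1, 0, 24, -2, 0, 0, 0], [1, 0, 30, -2, 0, 0, 0], [1, 0, 34, -2, 0, 0, 0]]]}}

```text
time_s: 6.73
ee_pos: [0.621, 0.0095, 0.1478]
orientation: [-3.114, -0.004, 1.506]
ft_force: [-2.5, 0.9, 2.0]
finger_gap: 0.011
```

{"api": "play_rows", "payload": {"increments": [[[1, 0, 3, 0, 0, 0, 0], [1, 0, 5, 0, 0, 0, 0], [1, 0, 6, 0, 0, 0, 0]]]}}

```text
time_s: 6.98
ee_pos: [0.6261, 0.0091, 0.1474]
orientation: [-3.111, -0.004, 1.506]
ft_force: [-9.0, -0.5, 5.7]
finger_gap: 0.001
```

{"api": "play_rows", "payload": {"increments": [[[1, 0, 2, 0, 0, 0, 0], [1, 0, 4, 0, 0, 0, 0], [1, 0, 4, 0, 0, 0, 0]]]}}

```text
time_s: 7.23
ee_pos: [0.626, 0.0092, 0.1474]
orientation: [-3.101, -0.004, 1.506]
ft_force: [-19.9, -0.4, 14.0]
finger_gap: 0.003
```

{"api": "play_rows", "payload": {"increments": [[[1, 0, 5, 0, 0, 0, 0], [1, 0, 6, 0, 0, 0, 0], [1, 0, 6, 0, 0, 0, 0]]]}}

```text
time_s: 7.48
ee_pos: [0.6255, 0.0092, 0.1475]
orientation: [-3.086, -0.003, 1.506]
ft_force: [-28.2, -0.7, 20.8]
finger_gap: 0.001
```

{"api": "play_rows", "payload": {"increments": [[[1, 0, -8, 0, 0, 0, 0], [1, 0, -20, 0, 0, 0, 0], [1, 0, -35, -20, 0, 0, 0], [1, 0, -40, -50, 0, 0, 0], [1, 0, -40, -90, 0, 0, 0]]]}}

```text
time_s: 7.9
ee_pos: [0.5879, 0.0117, 0.2374]
orientation: [-3.08, -0.004, 1.506]
ft_force: [1.2, 0.6, 0.6]
finger_gap: 0.002
```

```bash
python3 -c "
from h import *
shot('m5',('side','top'))
a=cv2.convertScaleAbs(vision.grab_frame('side')[150:270,340:460,::-1],alpha=1.4);cv2.imwrite('pics/m5s.png',cv2.resize(a,None,fx=5,fy=5,interpolation=cv2.INTER_CUBIC))
"
```

```text
[0.5879 0.0117 0.2374] [1.2 0.6 0.6] 7.9
```

View pics/m5.png

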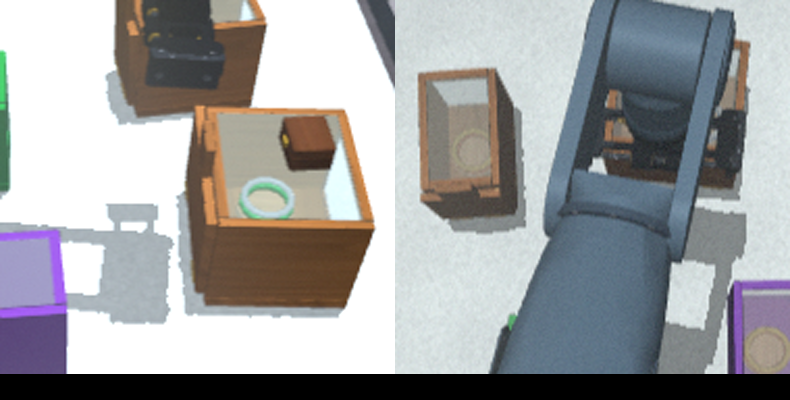

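View pics/m5s.png

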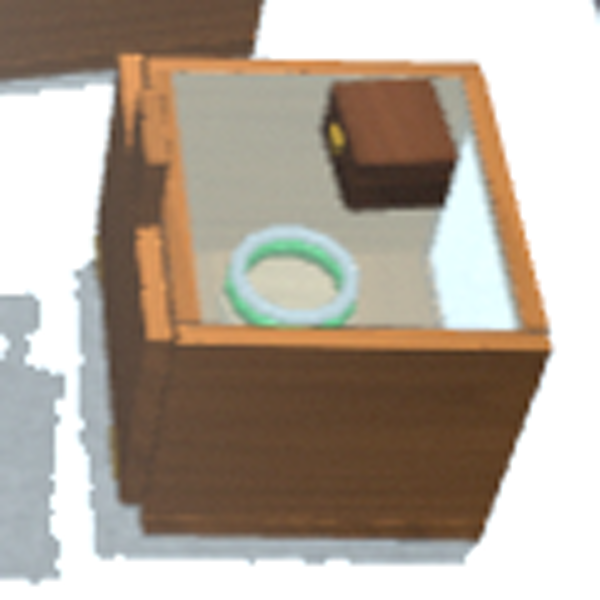

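Wide flap sits flush against the case front and the ring box is undisturbed. Next is the narrow flap. I'll turn the tool so the gripper body's long side stays clear of the green case.

Run:
```python
from h import *
print(env.get_state()["joints"].round(2))
h=json.load(open("fit.json"))["narrow"]
u=np.array([np.cos(h[2]),np.sin(h[2])])
P=np.array(h[:2])-.040*u; print(P)
tip([(P[0],P[1],.27,h[2]-np.pi)])
```

```text
[-0.18  0.23  1.48 -0.    1.48 -1.69]
[0.62043114 0.2918384 ]
[282.3   7.8 -26.1] [-2.3  1.8 81.2]
```

{"api": "play_rows", "payload": {"increments": [[[1, 20, 1, -20, -1, 0, 7], [1, 50, 2, -35, -2, 1, 14], [1, 85, 3, -40, -2, 1, 21], [1, 120, 4, -40, -2, 1, 28], [1, 155, 4, -40, -2, 1, 35]]]}}

```text
time_s: 8.47
ee_pos: [0.6093, 0.1662, 0.2832]
orientation: [-3.13, -0.002, 0.888]
ft_force: [0.2, -0.1, -0.7]
finger_gap: 0.001
```

Run:
```python
from h import *
tip([(.6204,.2918,.27,.0884)])
```

```text
[104.4 -70.5  14.2] [-0.7  0.1 45.8]
```

{"api": "play_rows", "payload": {"increments": [[[1, 20, -14, 0, 0, 0, 7], [1, 42, -28, 2, 0, 0, 14], [1, 63, -42, 5, 0, 0, 21], [1, 85, -56, 8, 0, 0, 28], [1, 104, -70, 10, 0, 0, 35]]]}}

```text
time_s: 8.88
ee_pos: [0.6202, 0.2927, 0.2719]
orientation: [-3.131, 0.007, 0.272]
ft_force: [0.1, -0.1, 0.5]
finger_gap: 0.004
```

Run:
```python
from h import *
tip([(.6204,.2918,.25,.0884)])
```

```text
[ 0.1  1.2 21.9] [-0.6  0.4 10.5]
```

{"api": "play_rows", "payload": {"increments": [[[1, 0, 0, 10, 0, 0, 6], [1, 0, 0, 20, 0, 0, 10.5], [1, 0, 0, 40, 0, 0, 10.5], [1, 0, 0, 60, 0, 0, 10.5], [1, 0, 0, 70, 0, 0, 10.5]]]}}

```text
time_s: 9.3
ee_pos: [0.6178, 0.293, 0.1972]
orientation: [-3.133, 0.014, 0.089]
ft_force: [-0.4, -0.7, -0.6]
finger_gap: 0.004
```

Run:
```python
from h import *
s=env.get_state(); print(s["ee_pos"],s["orientation"])
tip([(.6204,.2918,.16,.0884)])
ims=[]
for c in("side","wrist"):
    a=vision.grab_frame(c)
    a=a[60:200,270:420] if c=="side" else a
    a=cv2.convertScaleAbs(a[:,:,::-1],alpha=1.4);k=400/a.shape[1]
    a=cv2.resize(a,None,fx=k,fy=k); ims.append(cv2.copyMakeBorder(a,0,400-a.shape[0],0,0,cv2.BORDER_CONSTANT))
cv2.imwrite("pics/n1.png",np.hstack(ims))
```

```text
[0.61780214 0.29299257 0.19720091] [-3.13326565  0.01384938  0.08879862]
[ 3.   1.7 37.1] [-0.5  0.8  0. ]
```

View pics/n1.png

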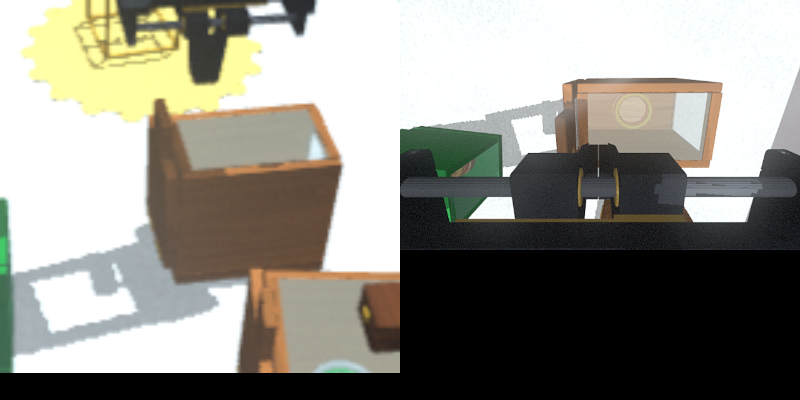

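```bash
python3 - <<'E'
from h import *
s=env.get_state();P=s["ee_pos"]
for dz in(0,.01,.02,.03): print(dz,proj("side",P+[0,0,dz]),proj("side",P+[-.0,-.009,dz]))
E
python3 -c "
import cv2
a=cv2.imread('pics/n1.png')[0:260,100:360];cv2.imwrite('pics/n1c.png',cv2.resize(a,None,fx=2.3,fy=2.3))"
```

```text
0 [[345.28998582  99.038231  ]] [[345.67907002 100.9972346 ]]
0.01 [[345.55661396  95.97083044]] [[345.94930713  97.92653762]]
0.02 [[345.82641284  92.86695237]] [[346.22277363  94.8191451 ]]
0.03 [[346.09943936  89.72594222]] [[346.49952776  91.67439531]]
```

View pics/n1c.png

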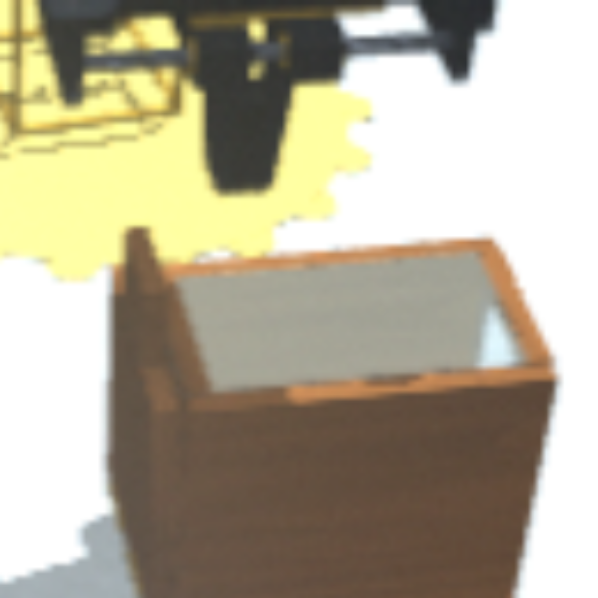

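{"api": "play_rows", "payload": {"increments": [[[1, 3, 2, 10, 0, 0, 0], [1, 3, 2, 20, 0, 0, 0], [1, 3, 2, 28, 0, 0, 0], [1, 3, 2, 34, 0, 0, 0], [1, 3, 2, 37, 0, 0, 0]]]}}

```text
time_s: 9.82
ee_pos: [0.6199, 0.2911, 0.1596]
orientation: [-3.134, 0.016, 0.088]
ft_force: [-1.0, -0.2, -1.2]
finger_gap: 0.002
```

```bash
cat >> h.py <<'E'
def nshot(n):
    s=env.get_state(); print(s["ee_pos"].round(4),s["orientation"].round(3),s["ft_force"].round(1),s["time_s"])
    a=vision.grab_frame("side")[70:180,300:410]
    a=cv2.convertScaleAbs(a[:,:,::-1],alpha=1.4); cv2.imwrite(f"pics/{n}.png",cv2.resize(a,None,fx=5,fy=5,interpolation=cv2.INTER_CUBIC))
E
python3 -c "
from h import *
nshot('n2')"
```

```text
[0.6199 0.2911 0.1596] [-3.134  0.016  0.088] [-1.  -0.2 -1.2] 9.8167
```

View pics/n2.png

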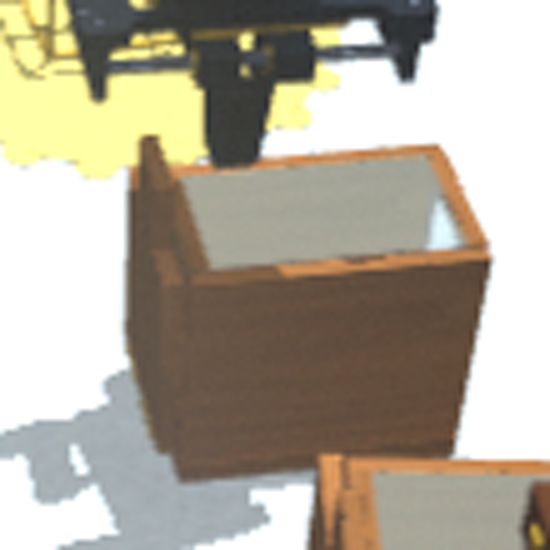

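The image puts the fingertip about 20 mm above the reported TCP height, which also explains the first miss. I'll descend gently, watching the force.

{"api": "play_rows", "payload": {"increments": [[[1, 0, 0, 4, 0, 0, 0], [1, 0, 0, 7, 0, 0, 0], [1, 0, 0, 9, 0, 0, 0], [1, 0, 0, 10, 0, 0, 0]]]}}

```text
time_s: 10.2
ee_pos: [0.6195, 0.2912, 0.1492]
orientation: [-3.134, 0.016, 0.088]
ft_force: [-0.6, -0.1, -0.1]
finger_gap: 0.011
```

```bash
python3 -c "
from h import *
nshot('n3')"
```

```text
[0.6195 0.2912 0.1492] [-3.134  0.016  0.088] [-0.6 -0.1 -0.1] 10.2
```

View pics/n3.png

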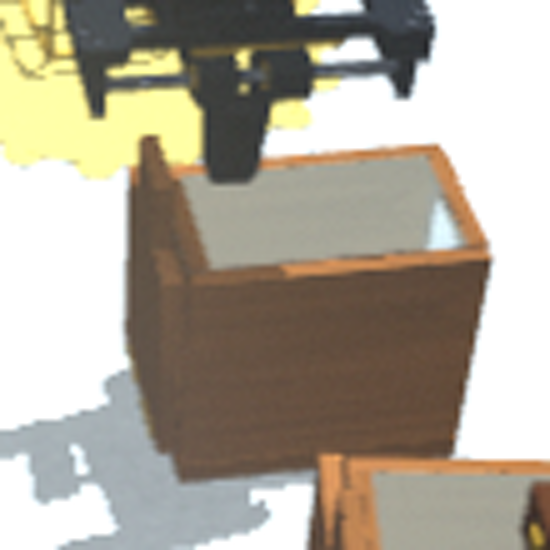

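{"api": "play_rows", "payload": {"increments": [[[1, 0, 0, 3, 0, 0, 0], [1, 0, 0, 6, 0, 0, 0], [1, 0, 0, 8, 0, 0, 0], [1, 0, 0, 8, 0, 0, 0]]]}}

```text
time_s: 10.58
ee_pos: [0.619, 0.2911, 0.1404]
orientation: [-3.134, 0.018, 0.088]
ft_force: [-0.3, -0.7, -0.5]
finger_gap: 0.002
```

```bash
python3 -c "
from h import *
nshot('n4')"
```

```text
[0.619  0.2911 0.1404] [-3.134  0.018  0.088] [-0.3 -0.7 -0.5] 10.5833
```

View pics/n4.png

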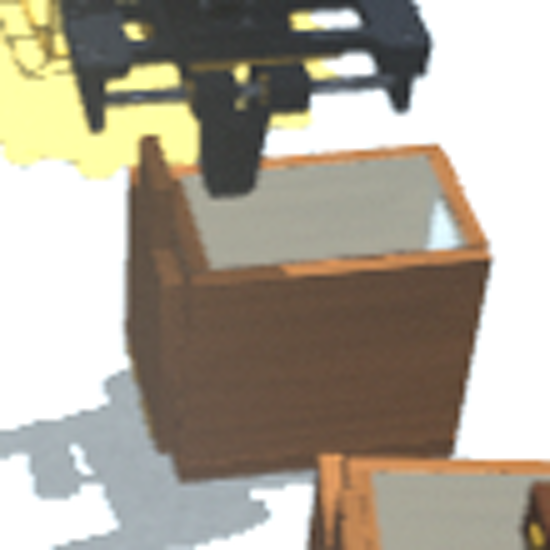

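{"api": "play_rows", "payload": {"increments": [[[1, -8, 0, 4, 0, 0, 0], [1, -16, 0, 4, 0, 0, 0], [1, -24, 0, 4, 0, 0, 0], [1, -32, 0, 4, 0, 0, 0], [1, -40, 0, 5, 0, 0, 0]]]}}

```text
time_s: 11.05
ee_pos: [0.5791, 0.2876, 0.137]
orientation: [-3.134, 0.015, 0.089]
ft_force: [2.7, -0.2, -1.1]
finger_gap: 0.003
```

```bash
python3 -c "
from h import *
nshot('n5')"
```

```text
[0.5791 0.2876 0.137 ] [-3.134  0.015  0.089] [ 2.7 -0.2 -1.1] 11.05
```

View pics/n5.png

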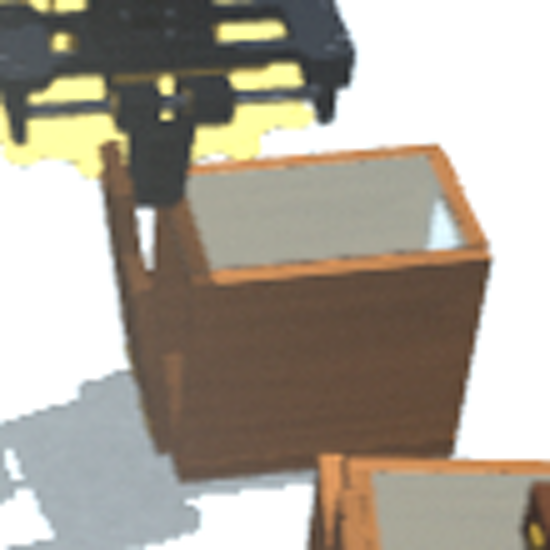

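{"api": "play_rows", "payload": {"increments": [[[1, -10, 0, 0, 0, 0, 0], [1, -20, 0, 1, 0, 0, 0], [1, -30, 0, 3, 0, 0, 0], [1, -40, 0, 6, 0, 0, 0], [1, -50, 0, 10, 0, 0, 0]]]}}

```text
time_s: 11.52
ee_pos: [0.5277, 0.2834, 0.1283]
orientation: [-3.134, 0.015, 0.089]
ft_force: [2.6, -0.4, 0.4]
finger_gap: 0.007
```

```bash
python3 -c "
from h import *
nshot('n6')"
```

```text
[0.5277 0.2834 0.1283] [-3.134  0.015  0.089] [ 2.6 -0.4  0.4] 11.5167
```

View pics/n6.png

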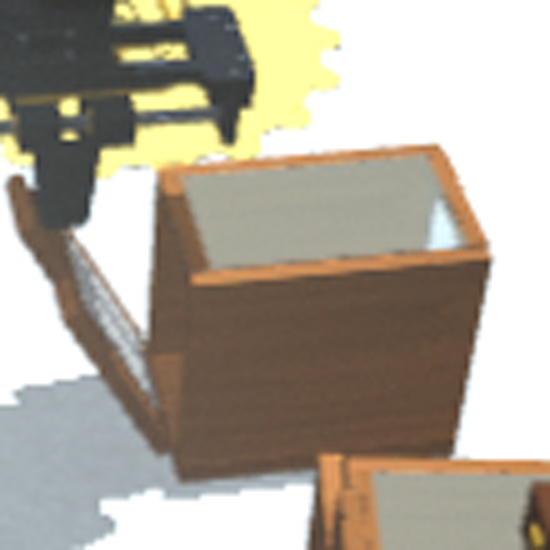

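{"api": "play_rows", "payload": {"increments": [[[1, -9, 0, 4, 0, 0, 0], [1, -17, 0, 10, 0, 0, 0], [1, -25, 0, 16, 0, 0, 0], [1, -33, 0, 23, 0, 0, 0], [1, -40, 0, 30, 0, 0, 0]]]}}

```text
time_s: 11.98
ee_pos: [0.4839, 0.2798, 0.0973]
orientation: [-3.134, 0.019, 0.09]
ft_force: [0.8, 0.0, 1.0]
finger_gap: 0.004
```

```bash
sed -i 's/\[70:180,300:410\]/[70:180,260:400]/' h.py; python3 -c "
from h import *
nshot('n7')"
```

```text
[0.4839 0.2798 0.0973] [-3.134  0.019  0.09 ] [0.8 0.  1. ] 11.9833
```

View pics/n7.png

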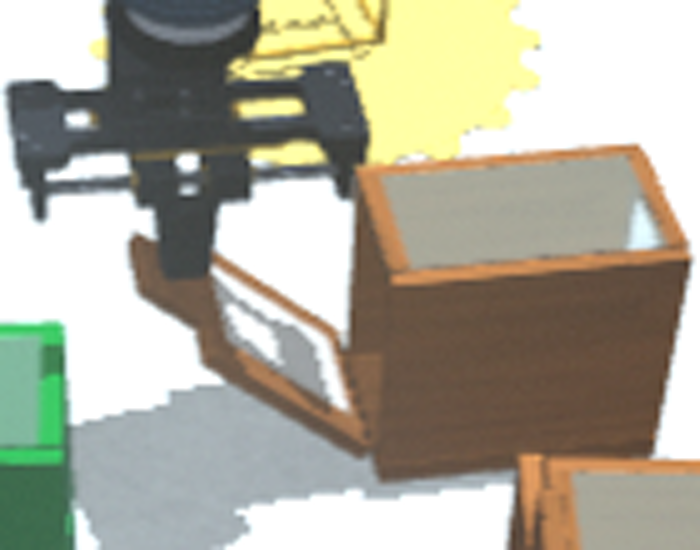

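{"api": "play_rows", "payload": {"increments": [[[1, -7, 0, 8, 0, 0, 0], [1, -13, 0, 16, 0, 0, 0], [1, -18, 0, 23, 0, 0, 0], [1, -22, 0, 30, 0, 0, 0], [1, -24, 0, 34, 0, 0, 0]]]}}

```text
time_s: 12.45
ee_pos: [0.4559, 0.2773, 0.0608]
orientation: [-3.135, 0.024, 0.09]
ft_force: [1.1, -0.5, 0.5]
finger_gap: 0.006
```

{"api": "play_rows", "payload": {"increments": [[[1, 0, 0, 2, 0, 0, 0], [1, 0, 0, 3, 0, 0, 0]]]}}

```text
time_s: 12.62
ee_pos: [0.4561, 0.2774, 0.0594]
orientation: [-3.135, 0.024, 0.09]
ft_force: [-5.9, -2.2, 19.3]
finger_gap: 0.004
```

```bash
python3 -c "
from h import *
nshot('n8')"
```

```text
[0.4561 0.2774 0.0594] [-3.135  0.024  0.09 ] [-5.9 -2.2 19.3] 12.6167
```

View pics/n8.png

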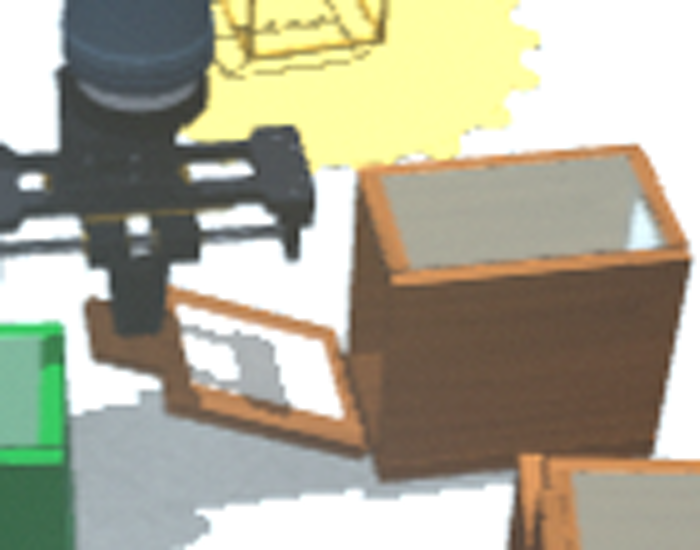

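{"api": "play_rows", "payload": {"increments": [[[1, 0, 0, 3, 0, 0, 0], [1, 0, 0, 3, 0, 0, 0]]]}}

```text
time_s: 12.83
ee_pos: [0.4571, 0.2778, 0.0589]
orientation: [-3.135, 0.023, 0.091]
ft_force: [-6.1, -2.8, 19.3]
finger_gap: 0.005
```

{"api": "play_rows", "payload": {"increments": [[[1, 0, 0, -15, 0, 0, 0], [1, 0, 0, -50, 0, 0, 0], [1, 0, 0, -90, 0, 0, 0], [1, 0, 0, -130, 0, 0, 0], [1, -10, 0, -170, 0, 0, 0]]]}}

```text
time_s: 13.25
ee_pos: [0.4514, 0.2759, 0.2305]
orientation: [-3.135, 0.023, 0.09]
ft_force: [1.3, -0.0, 0.1]
finger_gap: 0.004
```

Run:
```python
from h import *
tip([(.30,.45,.28,.0884)])
```

```text
[-136.3 -187.3  -45.1] [-0.4  1.3  0.1]
```

{"api": "play_rows", "payload": {"increments": [[[1, -22, -30, -20, 0, 0, 0], [1, -44, -60, -40, 0, 0, 0], [1, -66, -90, -45, 0, 0, 0], [1, -88, -120, -45, 0, 0, 0], [1, -110, -150, -45, 0, 0, 0]]]}}

```text
time_s: 13.67
ee_pos: [0.3283, 0.4164, 0.2799]
orientation: [-3.134, 0.022, 0.09]
ft_force: [0.7, 0.1, -0.8]
finger_gap: 0.006
```

Run:
```python
from h import *
for c in("side","top"):
    a=vision.grab_frame(c); cv2.imwrite(f"pics/end_{c}.png",a[:,:,::-1])
    b=a[85:270,190:460] if c=="side" else a[70:210,180:450]
    b=cv2.resize(cv2.convertScaleAbs(b[:,:,::-1],alpha=1.4),None,fx=2.9,fy=2.9,interpolation=cv2.INTER_CUBIC)
    f=json.load(open("fit.json"))
    for n,W,th in(("narrow",.11,1.15),("wide",.19,0)):
        h=f[n][:3]+[th,0]
        for t,col in((-.006,(0,255,255)),(.006,(255,255,0))):
            pts=np.array([flap_pt(h,z,t,w) for z,w in[(0,-W/2),(.127,-W/2),(.127,-.025),(.17,-.025),(.17,.025),(.127,.025),(.127,W/2),(0,W/2)]])
            o=(190,85) if c=="side" else (180,70)
            cv2.polylines(b,[((proj(c,pts)-o)*2.9).astype(int)],True,col,1)
    cv2.imwrite(f"pics/endc_{c}.png",b)
print(env.get_state()["time_s"],env.get_state()["ee_pos"])
```

```text
13.7667 [0.32573107 0.41826812 0.27920923]
```

View pics/endc_side.png

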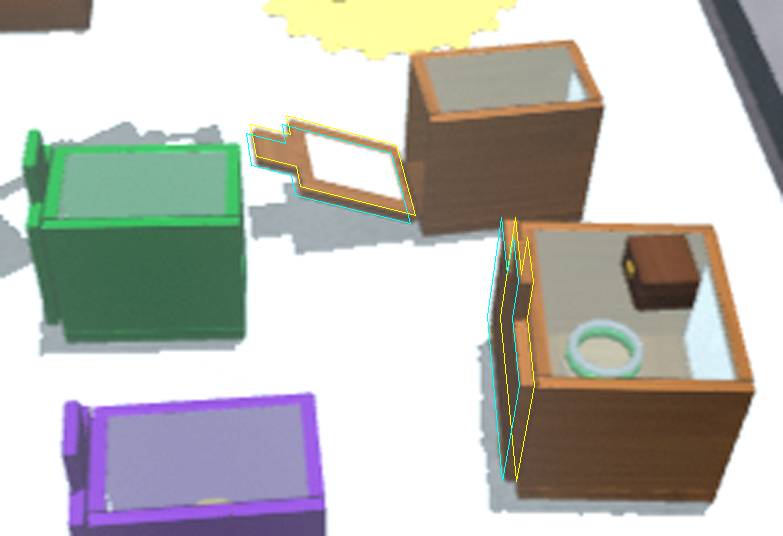

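View pics/endc_top.png

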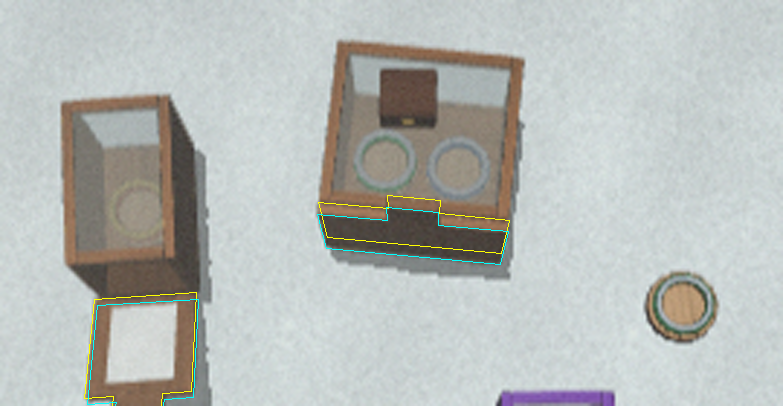

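Both flaps match the models at 0 and 1.15 rad, the ring box and slice have not moved, and the arm is clear. Handing in.

```bash
python3 -c "
from bench import env,vision,job
print(job.job_done())"
```

```text
the job is handed in; nothing more can be done
None
```

I pushed the wide case's flap shut, then pulled the brown narrow case's flap down to its stop. I handed the job in at about 13.8 s of the 53 s allowed; no verdict was reported.

**Last checks, which passed:**
- **Wide flap:** at shut the tool stopped advancing while the force rose from about 11 to 35 N. The final side and top pictures match the 0 rad outline to within about 3 mm.
- **Narrow flap:** pressing down, the tool stopped and the force jumped to about 20 N. The final pictures match the 1.15 rad outline.
- **Bystanders:** the ring box and the slice look unmoved, judged by eye from the pictures. The arm was clear of everything, with about 0 N on the tool.

**What went wrong or disagreed on the way:**
- **Missed first push:** the first push passed over the wide tab. The pictures put the fingertips about 20–27 mm higher than the reported tool position. I allowed for that afterwards, but did not find the cause.
- **Force spike:** the second push jammed on the end of the tab, with about 83 N at the wrist (limit 120 N). The contact looked to be on the fingers, not the gripper body or arm, but I could not confirm that from the picture. I backed off and followed the tab's arc instead.

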